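# Clamp a tube in a hinged saddle

## Task

Clamp the steel tube where it lies in the saddle: swing the hinged strap over onto it and lay it down gently, then swing the bolt up into the strap's slot, and press the bolt's grey sliding knob straight down onto the strap, firmly (a push of about 15 N), so that the strap stays clamped on the tube when you let go. The tube is thin-walled, so feel your way and never crush it, and leave the other things on the cart alone.

Things in the scene. Friction and masses are not known exactly. Their poses are not given: they have to be found in the camera images.
- saddle: Fixed aluminium tube saddle: base plate 80 x 112 mm with a V-block that carries the tube, 76 mm high. Origin under the V-block's centre, 10 mm below the plate's upper side, at cart-top height give or take 4 mm; x along the tube, y from the swing bolt's side (-y) to the strap hinge's side (+y), z up. Tube axis at y = 0, z = 62 mm. Strap and bolt swing in the plane x = 0, about lines along x.
- strap_pivot (a point): Centre of the strap's hinge pin: at y = +30 mm, z = 66 mm in the saddle's frame.
- bolt_pivot (a point): Centre of the swing bolt's pivot: at y = -36 mm, z = 34 mm in the saddle's frame.
- strap: Hinged upper half: arched steel strap, 24 mm wide, 6 mm thick. Origin on its hinge pin; axes as the saddle's when closed. Closed, it reaches 80 mm toward -y from the pin and rests on the tube 30 mm out, the top of the arch 14.5 mm above the pin. From 50 to 80 mm out it is a flat fork, its upper side 5 mm above the pin, with a slot 11 mm wide, open at the end, for the bolt.
- fork (a point): Point on the strap at the upper side of the fork, in the middle of the slot, 66 mm from the pin: where the bolt's axis passes when all is closed.
- strap_hinge (a joint): Angle of the strap (rad): 0 lying level on the tube, grows as it opens; starts leaning back at 1.75 to 2.0 (stop at 2.1). The hinge is stiff (about 0.06 N m) and the strap stays where it is left.
- bolt_hinge (a joint): Angle of the swing bolt (rad): 0 upright against its stop (in the slot if the strap is down), grows as it leans outward, away from the tube (toward the saddle's -y); starts at 0.85 to 1.15. It is stiff (about 0.04 N m) and stays where it is left. Pinch the knob across (along the saddle's x) and carry it round its arc; pushing on the knob's end jams and slides the knob down.
- knob: Grey round knob (sliding quick-nut) on the bolt, 26 mm in diameter, 26 mm tall, closed on top. Origin at the centre of its lower face, z outward along the bolt. Fully up, its lower face is 44 mm from the bolt's pivot, 7 mm above the closed fork. The 8 mm shaft below it enters the slot. If the strap is more than about 0.1 rad open, the fork blocks the bolt.
- knob_top (a point): Centre of the knob's flat top, 26 mm above its lower face.
- knob_slide (a joint): How far the knob has slid down the bolt (m): 0 fully up, at most 0.014; starts at 0 to 0.002. It grips the bolt by about 8 N of friction and stays where it is left. What a push exceeds 8 N by goes into the strap; the tube feels about twice that. About 15 N is right; under 12 N clamps too loosely, over 19 N crushes the tube. Metal on metal: only about 1 mm lies between.
- tube: Loose thin-walled steel tube lying in the V of the saddle: 25 mm in diameter, 130 mm long, with a 32 mm collar at each end. Origin at its centre, x along it.
- brass_weight: Bystander: brass weight, 29 mm in diameter, 52 mm tall. Origin under its centre.
- vial: Bystander: small capped glass vial, 19 mm in diameter, 52 mm tall. Origin under its centre.
- tee_fitting: Bystander: steel tee fitting, 35 x 48 x 18 mm. Origin under its centre.

How it is judged:
By the outcome, as a careful person would: the job done as asked, in the order asked, and still so for the second after the job is handed in, with the robot touching nothing.
It also fails if it takes over 61 s, if anything falls off the work surface, if the arm or the gripper's body presses on something with over 40 N, if the wrist force passes 120 N, or if a joint passes its speed limit or range.

## Robot

A 6-joint arm with a two-finger parallel gripper is mounted at the origin on a cart in front of the work surface, level with it; the furniture and walls round the work are solid. World frame = base frame: x ahead of the robot, y to its left, z up, the work surface at z = 0. Lengths are in mm, angles in rad, forces in N, time in s.
With the tool pointing down it reaches from about 350 to 975 mm from the base axis. Payload 7.1 kg.
Tool frame: the origin (TCP) lies at the very end of the fingers, on their centre line; the grasp point (between the pads) lies 19 mm behind it; z points along the fingers, y is the line along which they close (so a half turn about z gives the same grasp; the last joint's range is limited). The gripper opens to 88 mm and grips with 3 to 60 N. Pads are 20 mm wide; open, the fingers measure 115 mm over their backs; the gripper's body (75 mm by 178 mm) begins 61 mm behind the grasp point.
Start: joints at [-1.149, 0.423, 1.63, -0, 1.089, -0.019], TCP at [266.679, -565.232, 222.675] pointing down, gripper open.
Joint ranges: [-3, 3], [-0.9, 2.11], [0.09, 2.58], [-1.31, 4.45], [0.11, 2.69], [-2.54, 2.54]. Speed limits (rad/s): [2.39, 2.39, 3.01, 3.14, 3.14, 3.14].

## Interface

Orientations are given as a rotation vector (axis times angle).
In Python, from workcell import sensors, imaging, close_job gives the robot as it stands. The module is installed in compiled form; this text tells all that it offers.
- The arm moves only by the tool servo_tool, never from a script. Its argument "steps" is a list of rows, each a list of 3 entries, a list of its own where there are three numbers: the shift along the world's x, y, z in m, then the turn, a rotation vector about the world's x, y, z in degrees, then the opening, from -1 (shut) to 1 (fully open). A call has exactly 8 rows; each row shifts and turns the commanded pose from where the row before left it; what a row does not reach is not made up. A row lasts 1/12 s, in which the tool goes at most 41.7 mm and 7.16 degrees, less where a joint would pass 70% of its speed; a pose out of reach is approached as far as the arm can. A call is refused whole if a number of a shift passes 0.0417 or a number of a turn 7.16, either way. A call with a gripper value outside its range is refused whole. The fingers move at their own pace and stop on an object; the grip force is fixed at half the most. Time passes only in rows, so rows that do not move let the fingers close, or fill a call up. It gives the time, the measured TCP pose, the force, the opening and the grip force at its end, in the units of the state.
- sensors.get_obs(): the state, without advancing time (a new reading comes with each control period).
- imaging.get_image(name): name is "side" or "top" or "wrist"; returns a dict with "color" (400x640x3 uint8, blue, green, red), "range_z" (400x640 float32, mm along the optical axis (not along the pixel's ray), 0 where there is no reading), "vertical_fov" (degrees; the focal length in pixels is half the picture's height over the tangent of half this angle, whatever the lens; pixels are square), "cx", "cy" (the principal point, pixels), "k1" (the pictures are not rectified: a ray, as slopes to the right and down, at radius r is drawn at 1 + k1 r^2 times it, then the intrinsics apply), "rvec" (rotation vector, rad) and "tvec" (3), from world to camera coordinates, as OpenCV has them; the wrist camera has in their place "tool_from_camera" (4x4, takes a point from camera to tool coordinates, whose origin is the TCP and whose axes are the flange's). Camera axes: x right, y down, z forward; pixel columns grow to the right and rows downward; lengths in mm; the calibration is good to about 2 mm. A picture is of the moment at which its call begins: read the wrist's pose just before it.
- close_job(): hands the job in; it is judged then, once.
The state is a dict: "t": time; "qpos": joint angles; "qvel": joint speeds; "joint_torque": joint torques, N m; "ee_pos": TCP position; "orientation": TCP orientation; "ft_force": force on the tool from outside, world axes, zero at the start; "moment": the same for the moment, N m; "width": finger opening in mm; "grasp_force": force on a finger pad.
Only numpy, scipy, OpenCV 4.12 (cv2) and the standard library are available. Lean on these libraries where they do the work, as an engineer would, in place of code of your own. Each camera call takes 0.05 s, during which the arm holds its last target. There are 200 camera calls.

## Working session

There is one attempt and no reset: what is moved stays moved. The work goes in short steps, Python scripts to look and compute and a tool call to move; the robot and the scene stay as the last step left them, time stands still between calls to the robot, and variables do not carry over. Pictures are saved under pics/ and viewed, at most 10 in all, crops included, and the job is handed in when it is done.

Besides the shell and the picture viewer there is one more tool, called after "Call:" as a command line: name --argument value ..., lists and objects as JSON in quotes. servo_tool: Moves the arm, as the interface text tells. Its arguments: {"type":"object","properties":{"steps":{"type":"array"}},"required":["steps"]}

```bash
mkdir -p pics; cat > h.py <<'E'
import numpy as np, cv2
from scipy.spatial.transform import Rotation as R
from workcell import sensors, imaging, close_job
def grab(n):
    o=sensors.get_obs(); d=imaging.get_image(n); h,w=d["range_z"].shape
    f=h/2/np.tan(np.radians(d["vertical_fov"])/2)
    if n=="wrist":
        T=np.eye(4);T[:3,:3]=R.from_rotvec(o["orientation"]).as_matrix();T[:3,3]=o["ee_pos"]
        M=T@np.array(d["tool_from_camera"])
    else:
        W=np.eye(4);W[:3,:3]=R.from_rotvec(np.ravel(d["rvec"])).as_matrix();W[:3,3]=np.ravel(d["tvec"]);M=np.linalg.inv(W)
    K=np.array([[f,0,d["cx"]],[0,f,d["cy"]],[0,0,1]])
    vv,uu=np.mgrid[:h,:w].astype(float)
    p=cv2.undistortPoints(np.stack([uu.ravel(),vv.ravel()],1)[:,None],K,np.array([d["k1"],0,0,0,0.])).reshape(h,w,2)
    z=d["range_z"]; P=np.dstack([p*z[...,None],z])@M[:3,:3].T+M[:3,3]; P[z==0]=np.nan
    return d["color"],P,M,K,d["k1"]
E
python3 - <<'E'
from h import *
print(sensors.get_obs())
for n in("top","side"):
    c,P,M,K,k=grab(n); cv2.imwrite(f"pics/{n}0.png",c); np.savez(f"{n}0.npz",c=c,P=P,M=M)
    print(n,M.round(3),K[0,0])
E
```

```text
{'t': 0.0, 'qpos': array([-1.14899778e+00,  4.23825565e-01,  1.63068469e+00, -1.62257610e-05,
        1.08860436e+00, -1.90150429e-02]), 'qvel': array([-0.00052893,  0.00011117, -0.00075858,  0.00102402, -0.00208033,
       -0.00142075]), 'joint_torque': array([ 2.45577894e-04, -5.44630086e+01, -2.73660940e+01,  6.44019339e-02,
        2.28225742e-02, -1.12411969e-04]), 'ee_pos': array([ 266.45501883, -564.74018222,  221.91332642]), 'orientation': array([-3.06413817e+00, -6.86521860e-01,  5.00094708e-04]), 'ft_force': array([ 0.44026158, -0.29287268, -0.42921249]), 'moment': array([-0.07737325,  0.0044    ,  0.01381272]), 'grasp_force': 0.0, 'width': 87.80449291452156}
top [[-2.60000e-02 -9.91000e-01  1.29000e-01  4.20962e+02]
 [-1.00000e+00  2.60000e-02 -2.00000e-03 -8.10960e+01]
 [-2.00000e-03 -1.29000e-01 -9.92000e-01  9.54710e+02]
 [ 0.00000e+00  0.00000e+00  0.00000e+00  1.00000e+00]] 366.6396974169425
side [[-1.00000e+00 -1.50000e-02  2.70000e-02  4.80625e+02]
 [-3.00000e-02  6.62000e-01 -7.49000e-01  6.30658e+02]
 [-7.00000e-03 -7.49000e-01 -6.62000e-01  7.06788e+02]
 [ 0.00000e+00  0.00000e+00  0.00000e+00  1.00000e+00]] 496.37509058571305
```

View pics/top0.png

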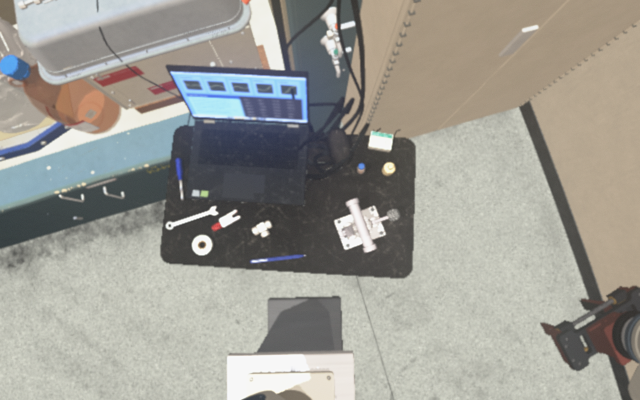

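View pics/side0.png

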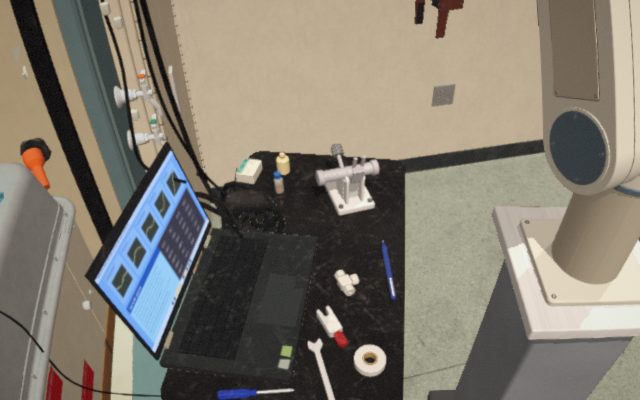

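The top view shows the saddle at (360,228), with the tube running (355,205)–(368,248) and the knob at (392,214). The side view shows the saddle at (350,190) with the strap standing open and the knob at (337,150).

```bash
python3 - <<'E'
from h import *
for n,b in(("top",(195,255,325,405)),("side",(135,220,305,390))):
    d=np.load(n+"0.npz"); P=d["P"][b[0]:b[1],b[2]:b[3]]; Q=P.reshape(-1,3); Q=Q[np.isfinite(Q[:,0])]
    Q=Q[(Q[:,2]>-15)&(Q[:,2]<200)]
    for lo,hi in((-10,5),(5,16),(16,50),(50,68),(68,90),(90,150)):
        s=Q[(Q[:,2]>lo)&(Q[:,2]<hi)]
        if len(s)>3: print(n,lo,hi,len(s),s.mean(0).round(0),s.min(0).round(0),s.max(0).round(0))
    if n=="top":
        for u,v in((355,205),(368,248),(392,214),(340,230),(375,225)): print(u,v,d["P"][v,u].round(0))
    s=Q[(Q[:,2]>6)&(Q[:,2]<15)][:,:2].astype(np.float32)
    print(cv2.minAreaRect(s))
    c=d["c"][b[0]:b[1],b[2]:b[3]]; cv2.imwrite(f"pics/{n}c.png",cv2.resize(c,None,fx=7,fy=7,interpolation=cv2.INTER_CUBIC))
E
```

```text
top -10 5 2995 [ 473. -204.    1.] [ 393. -307.   -5.] [552. -95.   5.]
top 5 16 562 [ 465. -188.   12.] [ 405. -256.    5.] [519. -97.  16.]
top 16 50 142 [ 470. -199.   32.] [ 415. -244.   16.] [ 515. -127.   49.]
top 50 68 231 [ 470. -198.   62.] [ 402. -279.   50.] [ 517. -139.   68.]
top 68 90 785 [ 467. -186.   75.] [ 402. -276.   68.] [ 533. -140.   83.]
top 90 150 65 [ 447. -133.  125.] [ 436. -142.  106.] [ 458. -123.  146.]
355 205 [ 515. -169.   75.]
368 248 [ 411. -196.   75.]
392 214 [ 491. -258.   72.]
340 230 [ 453. -127.  143.]
375 225 [ 467. -220.   45.]
((462.6158447265625, -178.92770385742188), (80.09988403320312, 124.91064453125), 18.557538986206055)
side -10 5 3256 [ 472. -207.    0.] [ 367. -337.   -4.] [ 568. -107.    5.]
side 5 16 664 [ 465. -160.   12.] [ 411. -220.    5.] [ 516. -121.   16.]
side 16 50 381 [ 461. -165.   33.] [ 413. -263.   16.] [ 490. -126.   50.]
side 50 68 370 [ 475. -186.   61.] [ 402. -270.   50.] [ 533. -140.   68.]
side 68 90 627 [ 472. -181.   75.] [ 404. -274.   68.] [ 533. -131.   90.]
side 90 150 216 [ 447. -133.  115.] [ 434. -142.   90.] [ 460. -125.  145.]
((462.3792724609375, -179.76571655273438), (80.59964752197266, 102.5279769897461), 18.38456916809082)
```

Call:
servo_tool --steps '[[[0.011,0.0235,0.009],[0,0,5.1],1],[[0.011,0.0235,0.009],[0,0,5.1],1],[[0.011,0.0235,0.009],[0,0,5.1],1],[[0.011,0.0235,0.009],[0,0,5.1],1],[[0.011,0.0235,0.009],[0,0,5.1],1],[[0.011,0.0235,0.009],[0,0,5.1],1],[[0.011,0.0235,0.009],[0,0,5.1],1],[[0.011,0.0235,0.009],[0,0,5.1],1]]'

```text
t: 0.77
ee_pos: [354.8, -375.8, 294.8]
orientation: [-2.63, -1.717, 0.0]
ft_force: [1.0, -0.2, -0.0]
width: 87.9
grasp_force: 0.0
```

Call:
servo_tool --steps '[[[0.011,0.0235,0.009],[0,0,5.1],1],[[0.011,0.0235,0.009],[0,0,5.1],1],[[0.011,0.0235,0.009],[0,0,5.1],1],[[0.011,0.0235,0.009],[0,0,5.1],1],[[0.011,0.0235,0.009],[0,0,5.1],1],[[0.011,0.0235,0.009],[0,0,5.1],1],[[0.011,0.0235,0.009],[0,0,5.1],1],[[0,0,0],[0,0,5.1],1]]'

```text
t: 1.43
ee_pos: [433.4, -210.0, 359.2]
orientation: [1.862, 2.528, 0.003]
ft_force: [0.8, -0.7, 0.7]
width: 87.7
grasp_force: 0.0
```

```bash
python3 - <<'E'
from h import *
print(imaging.get_image("wrist")["tool_from_camera"])
c,P,M,K,k=grab("wrist"); cv2.imwrite("pics/w1.png",c); np.savez("w1.npz",c=c,P=P,M=M,K=K,k=k)
print(M.round(2),K[0,0]); o=sensors.get_obs(); print(o["ee_pos"],o["orientation"],o["qpos"])
E
```

```text
[[ 1.41447067e-03 -9.56913181e-01 -2.90370735e-01  8.16002625e+01]
 [ 9.99998999e-01  1.36132725e-03  3.85015622e-04  1.24533374e+00]
 [ 2.68630705e-05 -2.90370989e-01  9.56914149e-01 -1.62072927e+02]
 [ 0.00000000e+00  0.00000000e+00  0.00000000e+00  1.00000000e+00]]
[[ 9.5000e-01  2.9000e-01  9.0000e-02  4.0896e+02]
 [ 3.0000e-01 -9.1000e-01 -2.8000e-01 -1.3290e+02]
 [ 0.0000e+00  2.9000e-01 -9.6000e-01  5.2044e+02]
 [ 0.0000e+00  0.0000e+00  0.0000e+00  1.0000e+00]] 300.61470847708364
[ 431.99676188 -211.86730021  357.83673197] [ 1.86776018e+00  2.52563192e+00 -1.11092724e-04] [-4.80621934e-01  6.31924445e-02  1.78402769e+00 -1.30778667e-04
  1.29402823e+00 -7.77859858e-01]
```

View pics/w1.png

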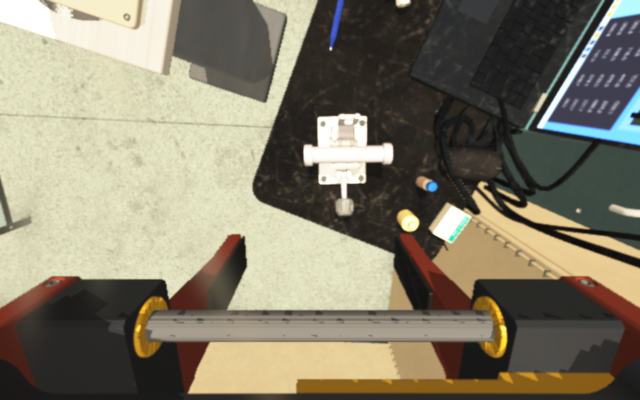

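The wrist view shows the saddle at (343,150), the tube running (305,155)–(392,153), the strap upright at (346,127) and the knob at (344,207). The brass weight at (407,220) and the vial at (428,184) lie to the right.

```bash
cat > fit.py <<'E'
from h import *
from scipy.optimize import least_squares
def fit(files):
    # joint fit per image of the tube barrel (r=12.5): yaw, offset, height
    for f in files:
        d=np.load(f); Q=d["P"].reshape(-1,3); Q=Q[np.isfinite(Q[:,0])]
        Q=Q[(abs(Q[:,0]-466)<75)&(abs(Q[:,1]+186)<100)]
        a=np.radians(17); c0=np.array([466,-185.])
        for it in range(4):
            ex=np.array([np.cos(a),np.sin(a)]); ey=np.array([-ex[1],ex[0]])
            L=(Q[:,:2]-c0)@np.c_[ex,ey]
            s=(abs(L[:,1])<18)&(Q[:,2]>58)&(Q[:,2]<85)
            b=s&(abs(L[:,0])<46)&(abs(L[:,0])>14)&(abs(L[:,1])<13)&(Q[:,2]>62)
            X=Q[b]
            def res(p):
                e=np.array([np.cos(p[0]),np.sin(p[0])]);n=np.array([-e[1],e[0]])
                return np.hypot((X[:,:2]-c0)@n-p[1],X[:,2]-p[2])-12.5
            r=least_squares(res,[a,0,62],loss="soft_l1")
            a=r.x[0]; n=np.array([-np.sin(a),np.cos(a)]); c0=c0+n*r.x[1]
            ex=np.array([np.cos(a),np.sin(a)]); ey=n
            L=(Q[:,:2]-c0)@np.c_[ex,ey]
            pl=(Q[:,2]>6)&(Q[:,2]<15)&(abs(L[:,0])<48)&(abs(L[:,1])<65)
            x=L[pl][:,0]; c0=c0+ex*(np.percentile(x,1)+np.percentile(x,99))/2
        pz=np.median(Q[pl][:,2]); y=L[pl][:,1]
        print(f,"yaw",np.degrees(a).round(2),"c",c0.round(1),"tube z",r.x[2].round(1),"rms",np.sqrt(np.mean(r.fun**2)).round(2),b.sum(),"plate z",pz.round(1),"x",np.percentile(x,[1,99]).round(1),"y",np.percentile(y,[1,99]).round(1))
        L=(Q[:,:2]-c0)@np.c_[ex,ey]
        s=(L[:,1]<-48)&(L[:,1]>-125)&(abs(L[:,0])<25)&(Q[:,2]>25)
        if s.sum(): print("  knob",L[s].mean(0).round(1),Q[s][:,2].mean().round(1),"x",L[s][:,0].min().round(1),L[s][:,0].max().round(1),"y",L[s][:,1].min().round(1),L[s][:,1].max().round(1),"z",Q[s][:,2].min().round(1),Q[s][:,2].max().round(1))
        s=(abs(L[:,0])<25)&(Q[:,2]>95)
        if s.sum()>10:
            A=np.c_[L[s],Q[s][:,2]]; d1=A[:,1:].mean(0)-[30,66]
            t=A[A[:,2]>np.percentile(A[:,2],90)].mean(0)
            print("  strap n",s.sum(),"mean",A.mean(0).round(1),"x",A[:,0].min().round(1),A[:,0].max().round(1),"y",A[:,1].min().round(1),A[:,1].max().round(1),"zmax",A[:,2].max().round(1),"th tip",np.arctan2(t[2]-66,30-t[1]).round(2))
if __name__=="__main__":
    import sys; fit(sys.argv[1:])
E
python3 fit.py top0.npz side0.npz w1.npz
```

```text
top0.npz yaw 18.87 c [ 464. -183.] tube z 64.3 rms 1.25 272 plate z 12.4 x [-39.7  39.7] y [-57.2  54. ]
  knob [ -0.4 -78. ] 66.9 x -14.2 13.2 y -101.0 -48.6 z 45.4 80.3
  strap n 65 mean [  0.3  52.9 125.1] x -11.7 12.1 y 45.6 59.5 zmax 146.4 th tip 1.91
side0.npz yaw 18.49 c [ 464.8 -185.3] tube z 64.1 rms 1.48 216 plate z 11.8 x [-39.2  39.2] y [-41.4  55.8]
  knob [  1.2 -74.1] 64.3 x -15.0 13.1 y -95.1 -48.7 z 43.9 79.0
  strap n 201 mean [ -0.2  55.1 117. ] x -13.3 11.5 y 47.0 60.6 zmax 144.8 th tip 1.92
w1.npz yaw 18.85 c [ 463.9 -183. ] tube z 63.8 rms 0.72 704 plate z 12.0 x [-39.  39.] y [-57.1  53.7]
  knob [ -0.5 -76.6] 66.1 x -13.9 13.7 y -96.8 -48.6 z 44.2 78.6
  strap n 23588 mean [  6.8   6.  447.6] x -25.0 25.0 y -28.4 59.9 zmax 476.6 th tip 1.52
```

Call:
servo_tool --steps '[[[0.0006,0.0134,-0.015],[0,0,0.22],-1],[[0.0006,0.0134,-0.015],[0,0,0.22],-1],[[0.0006,0.0134,-0.015],[0,0,0.22],-1],[[0.0006,0.0134,-0.015],[0,0,0.22],-1],[[0.0006,0.0134,-0.015],[0,0,0.22],-1],[[0.0006,0.0134,-0.015],[0,0,0.22],-1],[[0.0006,0.0134,-0.015],[0,0,0.22],-1],[[0.0006,0.0134,-0.015],[0,0,0.22],-1]]'

```text
t: 2.2
ee_pos: [435.8, -105.5, 236.5]
orientation: [-1.838, -2.547, 0.001]
ft_force: [0.2, 0.1, 0.5]
width: 38.2
grasp_force: 0.0
```

Call:
servo_tool --steps '[[[0,0,-0.017],[0,0,0],-1],[[0,0,-0.017],[0,0,0],-1],[[0,0,-0.017],[0,0,0],-1],[[0,0,-0.017],[0,0,0],-1],[[0,0,-0.017],[0,0,0],-1],[[0,0,-0.017],[0,0,0],-1],[[0,0,-0.017],[0,0,0],-1],[[0,0,0],[0,0,0],-1]]'

```text
t: 2.87
ee_pos: [434.0, -105.6, 115.9]
orientation: [-1.835, -2.544, 0.003]
ft_force: [0.2, -0.1, -0.9]
width: 0.7
grasp_force: 0.0
```

```bash
cat >> h.py <<'E'
def loc():
    o=sensors.get_obs(); a=np.radians(18.8); p=o["ee_pos"]-[464.2,-183.8,2]; c,s=np.cos(a),np.sin(a)
    Rm=R.from_rotvec(o["orientation"]).as_matrix()
    print("t",o["t"].__round__(2),"saddle",np.round([c*p[0]+s*p[1],-s*p[0]+c*p[1],p[2]],1),"world",o["ee_pos"].round(1),"F",o["ft_force"].round(1),"tooly",np.degrees(np.arctan2(Rm[1,1],Rm[0,1])).round(2),"z",Rm[:,2].round(3),"w",round(o["width"],1))
E
python3 - <<'E'
from h import *
loc()
E
```

```text
t 2.87 saddle [ -3.4  83.8 113.9] world [ 434.  -105.6  115.9] F [ 0.2 -0.1 -0.9] tooly 18.4 z [-0.006  0.001 -1.   ] w 0.7
```

Call:
servo_tool --steps '[[[0.0039,-0.0089,0.0048],[0,0,0],-1],[[0.0039,-0.0089,0.0048],[0,0,0],-1],[[0.0039,-0.0089,0.0048],[0,0,0],-1],[[0.0039,-0.0089,0.0048],[0,0,0],-1],[[0.0031,-0.0092,0.0018],[0,0,0],-1],[[0.0031,-0.0092,0.0018],[0,0,0],-1],[[0.0032,-0.0096,-0.0037],[0,0,0],-1],[[0.0032,-0.0096,-0.0037],[0,0,0],-1]]'

```text
t: 3.53
ee_pos: [465.6, -180.1, 134.4]
orientation: [1.832, 2.55, 0.001]
ft_force: [1.0, 1.6, 0.7]
width: 0.7
grasp_force: 0.5
```

```bash
python3 - <<'E'
from h import *
loc()
c,P,M,K,k=grab("side"); np.savez("s2.npz",c=c,P=P,M=M)
cv2.imwrite("pics/s2.png",cv2.resize(c[80:240,260:420],None,fx=3.5,fy=3.5))
E
```

```text
t 3.53 saddle [  2.5   3.1 132.4] world [ 465.6 -180.1  134.4] F [1.  1.6 0.7] tooly 18.6 z [ 0.002 -0.001 -1.   ] w 0.7
```

View pics/s2.png

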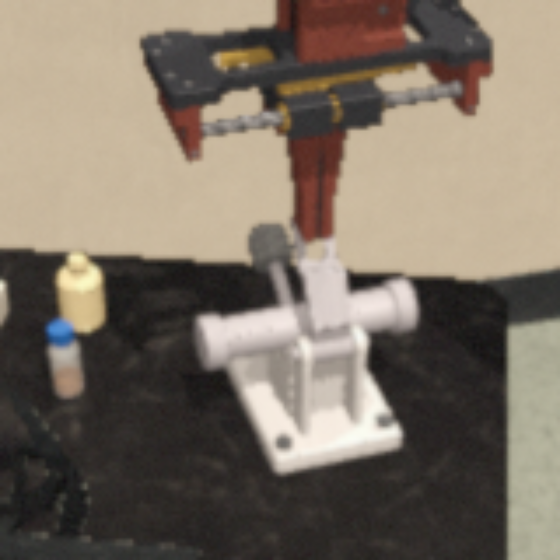

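The side crop shows the fingertips at (318,240) pushing the strap, now tilted forward past vertical, with the knob at (270,245).

Call:
servo_tool --steps '[[[0.0012,-0.0075,-0.007],[0,0,0],-1],[[0.0012,-0.0075,-0.007],[0,0,0],-1],[[0.002,-0.0059,-0.0088],[0,0,0],-1],[[0.002,-0.0059,-0.0088],[0,0,0],-1],[[0.0009,-0.0025,-0.0053],[0,0,0],-1],[[0.0009,-0.0025,-0.0053],[0,0,0],-1],[[0,0,0],[0,0,0],-1],[[0,0,0],[0,0,0],-1]]'

```text
t: 4.25
ee_pos: [472.4, -210.3, 91.3]
orientation: [-1.832, -2.55, 0.0]
ft_force: [-1.2, 0.1, 0.2]
width: 0.4
grasp_force: 0.0
```

```bash
python3 - <<'E'
from h import *
loc()
E
```

```text
t 4.25 saddle [ -0.8 -27.7  89.3] world [ 472.4 -210.3   91.3] F [-1.2  0.1  0.2] tooly 18.62 z [-0.001  0.001 -1.   ] w 0.4
```

Call:
servo_tool --steps '[[[0.0005,-0.0013,-0.002],[0,0,0],-1],[[0.0005,-0.0013,-0.002],[0,0,0],-1],[[0.0003,-0.0012,-0.002],[0,0,0],-1],[[0,0,-0.002],[0,0,0],-1],[[0,0,-0.002],[0,0,0],-1],[[0,0,-0.002],[0,0,0],-1],[[0,0,0],[0,0,0],-1],[[0,0,0],[0,0,0],-1]]'

```text
t: 4.92
ee_pos: [474.0, -214.2, 79.7]
orientation: [-1.833, -2.551, 0.0]
ft_force: [-0.4, 0.4, 0.3]
width: 0.7
grasp_force: 0.0
```

Call:
servo_tool --steps '[[[0,0,-0.001],[0,0,0],-1],[[0,0,-0.0005],[0,0,0],-1],[[0,0,-0.0005],[0,0,0],-1],[[0,0,-0.0005],[0,0,0],-1],[[0,0,-0.0005],[0,0,0],-1],[[0,0,0],[0,0,0],-1],[[0,0,0],[0,0,0],-1],[[0,0,0],[0,0,0],-1]]'

```text
t: 5.58
ee_pos: [474.2, -214.3, 76.9]
orientation: [-1.833, -2.551, -0.0]
ft_force: [-0.7, -0.4, 0.1]
width: 0.6
grasp_force: 0.1
```

Call:
servo_tool --steps '[[[0,0,-0.0005],[0,0,0],-1],[[0,0,-0.0005],[0,0,0],-1],[[0,0,-0.0005],[0,0,0],-1],[[0,0,0],[0,0,0],-1],[[0,0,0],[0,0,0],-1],[[0,0,0],[0,0,0],-1],[[0,0,0],[0,0,0],-1],[[0,0,0],[0,0,0],-1]]'

```text
t: 6.25
ee_pos: [474.2, -214.3, 75.4]
orientation: [-1.833, -2.551, 0.0]
ft_force: [0.3, -0.1, 1.2]
width: 0.5
grasp_force: 0.1
```

```bash
python3 - <<'E'
from h import *
loc()
c,P,M,K,k=grab("side"); Q=P.reshape(-1,3); a=np.radians(18.8); ex=np.array([np.cos(a),np.sin(a)]); ey=np.array([-ex[1],ex[0]])
Q=Q[np.isfinite(Q[:,0])]; L=np.c_[(Q[:,:2]-[464.2,-183.8])@np.c_[ex,ey],Q[:,2]]
for y in range(-52,34,4):
    s=L[(abs(L[:,0])<11)&(abs(L[:,1]-y)<2)&(L[:,2]>45)&(L[:,2]<200)]
    if len(s): print(y,len(s),np.percentile(s[:,2],[10,50,90]).round(1))
E
```

```text
t 6.25 saddle [ -0.4 -32.1  73.4] world [ 474.2 -214.3   75.4] F [ 0.3 -0.1  1.2] tooly 18.62 z [-0.  0. -1.] w 0.5
-52 1 [73.4 73.4 73.4]
-48 4 [ 46.4  60.9 162.2]
-44 14 [ 73.3  87.  169.9]
-40 6 [ 74.2  91.1 105.3]
-36 14 [73.4 86.4 99.8]
-32 7 [ 74.9 107.3 135.5]
-28 19 [ 74.5  93.5 132.3]
-24 127 [ 87.9 115.8 137.4]
-20 126 [ 85.9 111.3 140.4]
-16 29 [ 83.  180.3 184.9]
-12 70 [ 83.9 188.8 197.9]
-8 49 [ 82.9 180.1 197.3]
-4 38 [ 83.1 171.9 180.3]
0 81 [ 83.8 168.5 178.4]
4 22 [ 81.3  84.9 175.7]
8 18 [71.4 83.3 84.9]
12 17 [81.8 83.5 85. ]
16 25 [78.5 81.8 83.9]
20 45 [47.  76.6 81.3]
24 24 [51.2 74.8 77.9]
28 11 [74.  75.6 76.7]
32 27 [68.2 73.7 75.8]
```

Call:
servo_tool --steps '[[[0,0,-0.0004],[0,0,0],-1],[[0,0,-0.0003],[0,0,0],-1],[[0,0,-0.0003],[0,0,0],-1],[[0,0,0],[0,0,0],-1],[[0,0,0],[0,0,0],-1],[[0,0,0],[0,0,0],-1],[[0,0,0],[0,0,0],-1],[[0,0,0],[0,0,0],-1]]'

```text
t: 6.97
ee_pos: [474.2, -214.3, 74.4]
orientation: [-1.833, -2.551, 0.0]
ft_force: [-0.0, -0.7, 0.7]
width: 0.6
grasp_force: 0.1
```

Call:
servo_tool --steps '[[[0,0,-0.0002],[0,0,0],-1],[[0,0,-0.0002],[0,0,0],-1],[[0,0,-0.0002],[0,0,0],-1],[[0,0,0],[0,0,0],-1],[[0,0,0],[0,0,0],-1],[[0,0,0],[0,0,0],-1],[[0,0,0],[0,0,0],-1],[[0,0,0],[0,0,0],-1]]'

```text
t: 7.63
ee_pos: [474.2, -214.3, 73.8]
orientation: [-1.833, -2.551, 0.0]
ft_force: [-0.3, 0.9, 0.9]
width: 0.2
grasp_force: 0.2
```

Call:
servo_tool --steps '[[[0,0,-0.0002],[0,0,0],-1],[[0,0,-0.0002],[0,0,0],-1],[[0,0,0],[0,0,0],-1],[[0,0,0],[0,0,0],-1],[[0,0,0],[0,0,0],-1],[[0,0,0],[0,0,0],-1],[[0,0,0],[0,0,0],-1],[[0,0,0],[0,0,0],-1]]'

```text
t: 8.3
ee_pos: [474.2, -214.3, 73.4]
orientation: [1.833, 2.551, -0.0]
ft_force: [1.1, 0.0, 1.2]
width: 0.7
grasp_force: 0.4
```

Call:
servo_tool --steps '[[[0,0,-0.0002],[0,0,0],-1],[[0,0,-0.0002],[0,0,0],-1],[[0,0,0],[0,0,0],-1],[[0,0,0],[0,0,0],-1],[[0,0,0],[0,0,0],-1],[[0,0,0],[0,0,0],-1],[[0,0,0],[0,0,0],-1],[[0,0,0],[0,0,0],-1]]'

```text
t: 8.97
ee_pos: [474.3, -214.4, 73.1]
orientation: [1.833, 2.551, 0.0]
ft_force: [-0.4, -0.3, 3.4]
width: 0.2
grasp_force: 1.5
```

Call:
servo_tool --steps '[[[0,0,-0.0002],[0,0,0],-1],[[0,0,-0.0002],[0,0,0],-1],[[0,0,0],[0,0,0],-1],[[0,0,0],[0,0,0],-1],[[0,0,0],[0,0,0],-1],[[0,0,0],[0,0,0],-1],[[0,0,0],[0,0,0],-1],[[0,0,0],[0,0,0],-1]]'

```text
t: 9.63
ee_pos: [474.3, -214.4, 72.8]
orientation: [1.833, 2.551, 0.0]
ft_force: [-0.6, -0.4, 4.4]
width: 0.6
grasp_force: 2.7
```

Call:
servo_tool --steps '[[[0,0,0.01],[0,0,0],-1],[[0,0,0.03],[0,0,0],-1],[[0,0,0.03],[0,0,0],1],[[0.0045,-0.0129,0.03],[0,0,0],1],[[0.0045,-0.0129,0.03],[0,0,0],1],[[0.0045,-0.0129,0],[0,0,0],1],[[0.0045,-0.0129,0],[0,0,0],1],[[0,0,0],[0,0,0],1]]'

```text
t: 10.3
ee_pos: [492.7, -267.7, 202.4]
orientation: [1.834, 2.55, -0.0]
ft_force: [0.3, 0.4, -0.6]
width: 37.1
grasp_force: 0.0
```

```bash
python3 - <<'E'
from h import *
loc()
c,P,M,K,k=grab("wrist"); loc(); cv2.imwrite("pics/w3.png",c); np.savez("w3.npz",c=c,P=P,M=M,K=K,k=k)
c,P,M,K,k=grab("top"); np.savez("t3.npz",c=c,P=P,M=M)
E
python3 fit.py w3.npz t3.npz
```

```text
t 10.3 saddle [-1.000e-01 -8.860e+01  2.004e+02] world [ 492.7 -267.7  202.4] F [ 0.3  0.4 -0.6] tooly 18.55 z [ 0.001 -0.001 -1.   ] w 37.1
t 10.35 saddle [ -0.7 -87.  199.4] world [ 491.6 -266.4  201.4] F [-0.3  1.1  0.2] tooly 18.54 z [-0.002  0.001 -1.   ] w 41.2
w3.npz yaw 18.75 c [ 464.2 -183. ] tube z 63.8 rms 0.62 1895 plate z 12.0 x [-39.4  39.4] y [-57.2  53.2]
  knob [ -0.6 -67.5] 282.9 x -25.0 25.0 y -100.1 -48.1 z 42.5 318.2
  strap n 20412 mean [ -0.7 -67.1 292.5] x -25.0 25.0 y -100.1 -53.2 zmax 318.2 th tip 1.21
t3.npz yaw 19.2 c [ 464. -183.] tube z 64.5 rms 1.16 272 plate z 12.3 x [-39.6  39.6] y [-56.4  54. ]
  knob [ -1.2 -75.6] 517.3 x -25.0 25.0 y -116.7 -48.1 z 44.9 573.8
  strap n 4738 mean [ -1.7 -40.7 561.5] x -25.0 25.0 y -116.7 31.3 zmax 627.4 th tip 1.54
```

View pics/w3.png

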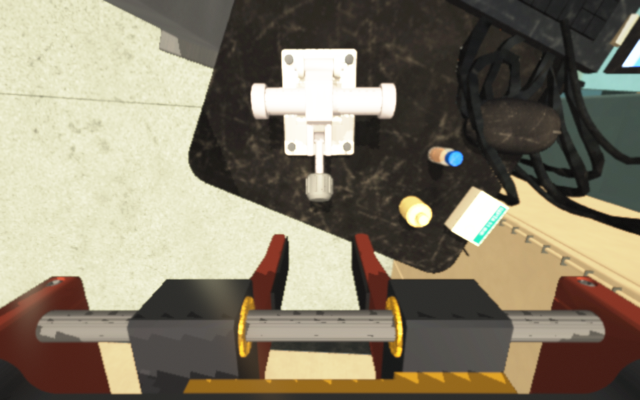

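The wrist view shows the strap closed on the tube at (319,97), the bolt leaning out with the knob at (318,187), and the brass weight at (415,211).

```bash
python3 - <<'E'
from h import *
from scipy.optimize import least_squares
a=np.radians(18.8); ex=np.array([np.cos(a),np.sin(a)]); ey=np.array([-ex[1],ex[0]])
for f,c in(("w3.npz",(464.2,-183.3)),("w1.npz",(464.2,-183.3)),("top0.npz",(464.2,-183.3)),("side0.npz",(464.8,-185.3))):
    P=np.load(f)["P"].reshape(-1,3); P=P[np.isfinite(P[:,0])]
    L=np.c_[(P[:,:2]-c)@np.c_[ex,ey],P[:,2]]
    X=L[(abs(L[:,0])<17)&(L[:,1]<-64)&(L[:,1]>-115)&(L[:,2]>42)&(L[:,2]<90)]
    def sdf(p):
        ph,d,x0=p; r=X[:,1:]-[-36,36]; t=r@[-np.sin(ph),np.cos(ph)]; q=r@[np.cos(ph),np.sin(ph)]
        rad=np.hypot(X[:,0]-x0,q)-13; ax=abs(t-(d-13))-13
        return np.where((rad>0)&(ax>0),np.hypot(np.maximum(rad,0),np.maximum(ax,0)),np.maximum(rad,ax))
    r=least_squares(sdf,[1.05,69,0],loss="soft_l1"); ph,d,x0=r.x
    g=d-13; print(f,len(X),r.x.round(3),"rms",np.sqrt(np.mean(r.fun**2)).round(2),"centre y,z",np.round([-36-g*np.sin(ph),36+g*np.cos(ph)],1))
loc()
E
```

```text
w3.npz 746 [ 1.09  66.311  0.108] rms 1.36 centre y,z [-83.3  60.6]
w1.npz 304 [ 1.089 65.885 -0.071] rms 1.31 centre y,z [-82.9  60.5]
top0.npz 137 [ 1.077 67.433 -0.247] rms 1.78 centre y,z [-83.9  61.8]
side0.npz 161 [ 1.079 67.385 -1.394] rms 1.97 centre y,z [-83.9  61.7]
t 10.4 saddle [ -0.9 -86.  198.9] world [ 491.1 -265.6  200.9] F [-0.1  0.6 -0.1] tooly 18.56 z [-0.003  0.002 -1.   ] w 45.0
```

Call:
servo_tool --steps '[[[-0.0003,0.0015,-0.0075],[4.73,1.61,0],1],[[-0.0003,0.0015,-0.0075],[4.73,1.61,0],1],[[-0.0003,0.0015,-0.0075],[4.73,1.61,0],1],[[-0.0003,0.0015,-0.0075],[4.73,1.61,0],1],[[-0.0003,0.0015,-0.0075],[4.73,1.61,0],1],[[-0.0003,0.0015,-0.0075],[4.73,1.61,0],1],[[0,0,-0.0075],[0,0,0],1],[[0,0,0],[0,0,0],1]]'

```text
t: 11.07
ee_pos: [488.7, -256.0, 146.6]
orientation: [-1.566, -2.176, -0.415]
ft_force: [-0.9, -0.2, -0.5]
width: 87.7
grasp_force: 0.0
```

```bash
python3 - <<'E'
from h import *
loc(); print(sensors.get_obs()["qpos"].round(2))
E
```

```text
t 11.07 saddle [-1.000e-01 -7.620e+01  1.446e+02] world [ 488.7 -256.   146.6] F [-0.9 -0.2 -0.5] tooly 18.6 z [-0.165  0.475 -0.865] w 87.7
[-0.66  0.63  1.58  0.28  1.39 -1.1 ]
```

Call:
servo_tool --steps '[[[0,0,-0.014],[0,0,0],1],[[0,0,-0.014],[0,0,0],1],[[0,0,-0.014],[0,0,0],1],[[0,0,-0.014],[0,0,0],1],[[0,0,-0.014],[0,0,0],1],[[0,0,-0.014],[0,0,0],1],[[0,0,-0.014],[0,0,0],1],[[0,0,0],[0,0,0],1]]'

```text
t: 11.73
ee_pos: [488.9, -255.9, 49.0]
orientation: [-1.565, -2.177, -0.417]
ft_force: [-0.5, -0.3, 0.6]
width: 88.0
grasp_force: 0.0
```

Call:
servo_tool --steps '[[[0,0,0],[0,0,0],0],[[0,0,0],[0,0,0],-0.2],[[0,0,0],[0,0,0],-0.5],[[0,0,0],[0,0,0],-0.5],[[0,0,0],[0,0,0],-0.5],[[0,0,0],[0,0,0],-0.5],[[0,0,0],[0,0,0],-0.5],[[0,0,0],[0,0,0],-0.5]]'

```text
t: 12.4
ee_pos: [490.5, -257.0, 52.3]
orientation: [-1.567, -2.181, -0.418]
ft_force: [-0.0, 0.4, -0.0]
width: 37.9
grasp_force: 0.0
```

```bash
python3 - <<'E'
from h import *
loc()
E
```

```text
t 12.4 saddle [  1.3 -77.8  50.3] world [ 490.5 -257.    52.3] F [-0.   0.4 -0. ] tooly 18.64 z [-0.161  0.473 -0.866] w 37.9
```

Call:
servo_tool --steps '[[[-0.0014,0.0011,-0.0033],[0,0,0],-0.2],[[0,0,0],[0,0,0],-0.2],[[0,0,0],[0,0,0],-0.6],[[0,0,0],[0,0,0],-0.6],[[0,0,0],[0,0,0],-0.6],[[0,0,0],[0,0,0],-0.6],[[0,0,0],[0,0,0],-0.6],[[0,0,0],[0,0,0],-0.6]]'

```text
t: 13.07
ee_pos: [488.2, -256.0, 48.6]
orientation: [-1.566, -2.18, -0.416]
ft_force: [-5.4, -2.2, 0.1]
width: 25.3
grasp_force: 30.0
```

```bash
python3 - <<'E'
from h import *
loc(); print(sensors.get_obs()["grasp_force"])
E
```

```text
t 13.07 saddle [ -0.5 -76.1  46.6] world [ 488.2 -256.    48.6] F [-5.4 -2.2  0.1] tooly 18.67 z [-0.162  0.473 -0.866] w 25.3
29.999897181987762
```

```bash
cat >> h.py <<'E'
def plan(ph0,ph1,b0,b1,n,r=54.5,g=15.):
    # incremental world shifts of TCP for carrying the knob round its arc (starting from the present pose)
    ph=np.linspace(ph0,ph1,n+1); b=np.radians(np.linspace(b0,b1,n+1)); a=np.radians(18.8)
    y=-35.5-r*np.sin(ph)+g*np.sin(b); z=36+r*np.cos(ph)-g*np.cos(b)
    for i in range(n): d=y[i+1]-y[i]; print([round(-np.sin(a)*d/1e3,4),round(np.cos(a)*d/1e3,4),round((z[i+1]-z[i])/1e3,4)])
    print("start",y[0].round(1),z[0].round(1),"end",y[-1].round(1),z[-1].round(1))
E
python3 - <<'E'
from h import *
plan(1.082,0,30,0,16)
E
```

```text
[np.float64(-0.0005), np.float64(0.0013), np.float64(0.003)]
[np.float64(-0.0005), np.float64(0.0015), np.float64(0.0028)]
[np.float64(-0.0006), np.float64(0.0017), np.float64(0.0027)]
[np.float64(-0.0006), np.float64(0.0019), np.float64(0.0026)]
[np.float64(-0.0007), np.float64(0.0021), np.float64(0.0024)]
[np.float64(-0.0008), np.float64(0.0022), np.float64(0.0022)]
[np.float64(-0.0008), np.float64(0.0024), np.float64(0.0021)]
[np.float64(-0.0008), np.float64(0.0025), np.float64(0.0019)]
[np.float64(-0.0009), np.float64(0.0026), np.float64(0.0017)]
[np.float64(-0.0009), np.float64(0.0027), np.float64(0.0015)]
[np.float64(-0.001), np.float64(0.0028), np.float64(0.0013)]
[np.float64(-0.001), np.float64(0.0029), np.float64(0.001)]
[np.float64(-0.001), np.float64(0.0029), np.float64(0.0008)]
[np.float64(-0.001), np.float64(0.003), np.float64(0.0006)]
[np.float64(-0.001), np.float64(0.003), np.float64(0.0003)]
[np.float64(-0.001), np.float64(0.003), np.float64(0.0001)]
start -76.1 48.6 end -35.5 75.5
```

First row also relieves about 0.4 mm of the side load.

Call:
servo_tool --steps '[[[-0.0009,0.0012,0.003],[-1.775,-0.604,0],-0.6],[[-0.0005,0.0015,0.0028],[-1.775,-0.604,0],-0.6],[[-0.0006,0.0017,0.0027],[-1.775,-0.604,0],-0.6],[[-0.0006,0.0019,0.0026],[-1.775,-0.604,0],-0.6],[[-0.0007,0.0021,0.0024],[-1.775,-0.604,0],-0.6],[[-0.0008,0.0022,0.0022],[-1.775,-0.604,0],-0.6],[[-0.0008,0.0024,0.0021],[-1.775,-0.604,0],-0.6],[[-0.0008,0.0025,0.0019],[-1.775,-0.604,0],-0.6]]'

```text
t: 13.73
ee_pos: [483.1, -241.0, 68.1]
orientation: [-1.705, -2.374, -0.22]
ft_force: [-3.2, -5.2, -5.6]
width: 25.2
grasp_force: 30.0
```

```bash
python3 - <<'E'
from h import *
loc()
plan(.541,0,15,0,8)
E
```

```text
t 13.73 saddle [ -0.6 -60.3  66.1] world [ 483.1 -241.    68.1] F [-3.2 -5.2 -5.6] tooly 18.64 z [-0.083  0.242 -0.967] w 25.2
[np.float64(-0.0009), np.float64(0.0026), np.float64(0.0017)]
[np.float64(-0.0009), np.float64(0.0027), np.float64(0.0015)]
[np.float64(-0.001), np.float64(0.0028), np.float64(0.0013)]
[np.float64(-0.001), np.float64(0.0029), np.float64(0.001)]
[np.float64(-0.001), np.float64(0.0029), np.float64(0.0008)]
[np.float64(-0.001), np.float64(0.003), np.float64(0.0006)]
[np.float64(-0.001), np.float64(0.003), np.float64(0.0003)]
[np.float64(-0.001), np.float64(0.003), np.float64(0.0001)]
start -59.7 68.2 end -35.5 75.5
```

Call:
servo_tool --steps '[[[-0.0009,0.0026,0.0015],[-1.775,-0.604,0],-0.6],[[-0.0009,0.0027,0.0013],[-1.775,-0.604,0],-0.6],[[-0.001,0.0028,0.0012],[-1.775,-0.604,0],-0.6],[[-0.001,0.0029,0.001],[-1.775,-0.604,0],-0.6],[[-0.001,0.0029,0.0008],[-1.775,-0.604,0],-0.6],[[-0.001,0.003,0.0006],[-1.775,-0.604,0],-0.6],[[-0.001,0.003,0.0003],[-1.775,-0.604,0],-0.6],[[-0.0005,0.0015,0],[-1.775,-0.604,0],-0.6]]'

```text
t: 14.4
ee_pos: [476.1, -219.9, 75.8]
orientation: [1.831, 2.549, -0.003]
ft_force: [-4.9, -8.2, 2.6]
width: 25.6
grasp_force: 30.0
```

```bash
python3 - <<'E'
from h import *
loc()
E
```

```text
t 14.4 saddle [ -0.4 -38.   73.8] world [ 476.1 -219.9   75.8] F [-4.9 -8.2  2.6] tooly 18.63 z [ 0.002 -0.003 -1.   ] w 25.6
```

Call:
servo_tool --steps '[[[-0.0006,0.0003,0],[0,0,0],-0.6],[[-0.0002,0.0005,0],[0,0,0],-0.6],[[-0.0002,0.0005,0],[0,0,0],-0.6],[[-0.0002,0.0005,0],[0,0,0],-0.6],[[0,0,0],[0,0,0],-0.6],[[0,0,0],[0,0,0],-0.6],[[0,0,0],[0,0,0],-0.6],[[0,0,0],[0,0,0],-0.6]]'

```text
t: 15.07
ee_pos: [475.4, -218.2, 75.8]
orientation: [1.831, 2.549, -0.001]
ft_force: [-3.8, -6.2, 3.7]
width: 25.8
grasp_force: 30.0
```

```bash
python3 - <<'E'
from h import *
loc(); print(sensors.get_obs()["moment"])
c,P,M,K,k=grab("side")
cv2.imwrite("pics/s4.png",cv2.resize(c[110:230,290:410],None,fx=5,fy=5,interpolation=cv2.INTER_CUBIC))
E
```

```text
t 15.07 saddle [ -0.5 -36.2  73.8] world [ 475.4 -218.2   75.8] F [-3.8 -6.2  3.7] tooly 18.61 z [ 0.002 -0.002 -1.   ] w 25.8
[-1.42522075  0.47458416 -0.04632868]
```

View pics/s4.png

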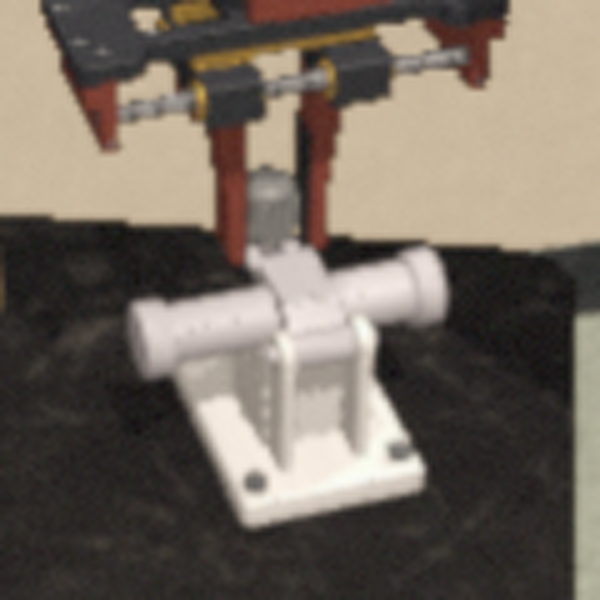

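The side crop shows the knob at (273,205), nearly upright, between the fingers and above the fork.

Call:
servo_tool --steps '[[[-0.0003,0.0005,0],[0,0,0],-0.6],[[-0.0002,0.0005,0],[0,0,0],-0.6],[[0,0,0],[0,0,0],-0.6],[[0,0,0],[0,0,0],-0.6],[[0,0,0],[0,0,0],-0.6],[[0,0,0],[0,0,0],-0.6],[[0,0,0],[0,0,0],-0.6],[[0,0,0],[0,0,0],-0.6]]'

```text
t: 15.78
ee_pos: [475.2, -217.5, 75.9]
orientation: [1.831, 2.549, -0.001]
ft_force: [-3.4, -8.4, 2.0]
width: 25.4
grasp_force: 30.0
```

```bash
python3 - <<'E'
from h import *
loc(); print(sensors.get_obs()["moment"])
E
```

```text
t 15.78 saddle [ -0.5 -35.5  73.9] world [ 475.2 -217.5   75.9] F [-3.4 -8.4  2. ] tooly 18.63 z [ 0.002 -0.003 -1.   ] w 25.4
[-1.63423741  0.39403156  0.04846268]
```

Call:
servo_tool --steps '[[[-0.0002,0.0005,0],[0,0,0],-0.6],[[-0.0002,0.0005,0],[0,0,0],-0.6],[[0,0,0],[0,0,0],-0.6],[[0,0,0],[0,0,0],-0.6],[[0,0,0],[0,0,0],-0.6],[[0,0,0],[0,0,0],-0.6],[[0,0,0],[0,0,0],-0.6],[[0,0,0],[0,0,0],-0.6]]'

```text
t: 16.45
ee_pos: [474.8, -216.5, 75.9]
orientation: [1.831, 2.549, -0.001]
ft_force: [-2.5, -7.5, 2.5]
width: 25.7
grasp_force: 30.0
```

```bash
python3 - <<'E'
from h import *
loc(); print(sensors.get_obs()["moment"])
E
```

```text
t 16.45 saddle [ -0.5 -34.4  73.9] world [ 474.8 -216.5   75.9] F [-2.5 -7.5  2.5] tooly 18.62 z [ 0.002 -0.002 -1.   ] w 25.7
[-1.60215706  0.3384618  -0.02095729]
```

Call:
servo_tool --steps '[[[-0.0002,0.0005,0],[0,0,0],-0.6],[[-0.0002,0.0005,0],[0,0,0],-0.6],[[0,0,0],[0,0,0],-0.6],[[0,0,0],[0,0,0],-0.6],[[0,0,0],[0,0,0],-0.6],[[0,0,0],[0,0,0],-0.6],[[0,0,0],[0,0,0],-0.6],[[0,0,0],[0,0,0],-0.6]]'

```text
t: 17.12
ee_pos: [474.4, -215.4, 75.9]
orientation: [1.831, 2.549, -0.001]
ft_force: [-3.1, -7.6, 2.6]
width: 25.5
grasp_force: 30.0
```

```bash
python3 - <<'E'
from h import *
loc(); print(sensors.get_obs()["moment"])
c,P,M,K,k=grab("wrist"); cv2.imwrite("pics/w5.png",c[120:320,170:470]); np.savez("w5.npz",c=c,P=P,M=M)
a=np.radians(18.8); ex=np.array([np.cos(a),np.sin(a)]); ey=np.array([-ex[1],ex[0]])
for n in ("wrist","side","top"):
    if n!="wrist": c,P,M,K,k=grab(n)
    Q=P.reshape(-1,3);Q=Q[np.isfinite(Q[:,0])]
    L=np.c_[(Q[:,:2]-[464.2,-183.3])@np.c_[ex,ey],Q[:,2]]
    s=L[(abs(L[:,0])<10)&(abs(L[:,1]+36)<25)&(L[:,2]>76)&(L[:,2]<120)]
    if len(s): print(n,len(s),s.min(0).round(1),s.max(0).round(1),np.median(s,0).round(1))
    for z in range(76,110,4):
        q=s[abs(s[:,2]-z)<2]
        if len(q)>3: print("  z",z,len(q),"y max/med",np.percentile(q[:,1],[5,50,95]).round(1))
E
```

```text
t 17.12 saddle [ -0.5 -33.3  73.9] world [ 474.4 -215.4   75.9] F [-3.1 -7.6  2.6] tooly 18.62 z [ 0.002 -0.002 -1.   ] w 25.5
[-1.62122463  0.39544855 -0.04200782]
wrist 2414 [-10.  -50.5  79.6] [ 10. -11. 106.] [  0.3 -30.2 102.3]
  z 80 129 y max/med [-28.8 -14.6 -11.4]
  z 84 348 y max/med [-29.  -14.9 -11.3]
  z 88 128 y max/med [-30.  -26.4 -25.2]
  z 92 141 y max/med [-30.3 -26.9 -25.6]
  z 96 148 y max/med [-30.6 -27.1 -25.7]
  z 100 274 y max/med [-33.5 -28.2 -26.3]
  z 104 1246 y max/med [-47.1 -37.5 -29. ]
side 144 [ -9.9 -49.9  79.1] [  8.5 -11.  107.3] [  0.1 -30.1  96. ]
  z 80 17 y max/med [-30.8 -27.7 -14.7]
  z 84 21 y max/med [-30.5 -16.6 -11.2]
  z 88 16 y max/med [-31.6 -29.2 -26.3]
  z 92 13 y max/med [-32.  -28.9 -27.8]
  z 96 13 y max/med [-31.9 -28.4 -26.7]
  z 100 18 y max/med [-32.8 -30.4 -26.9]
  z 104 40 y max/med [-48.2 -37.9 -30.3]
  z 108 6 y max/med [-45.7 -35.9 -31.4]
```

View pics/w5.png

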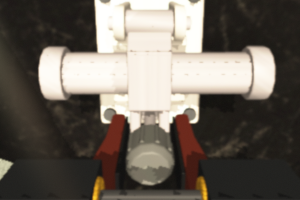

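The wrist crop shows the knob at (150,160) between the pads, just in front of the strap end. It still leans slightly outward, about 0.04 rad.

Call:
servo_tool --steps '[[[-0.0002,0.0005,0],[0,0,0],-0.6],[[-0.0002,0.0005,0],[0,0,0],-0.6],[[-0.0002,0.0005,0],[0,0,0],-0.6],[[-0.0002,0.0005,0],[0,0,0],-0.6],[[0,0,0],[0,0,0],-0.6],[[0,0,0],[0,0,0],-0.6],[[0,0,0],[0,0,0],-0.6],[[0,0,0],[0,0,0],-0.6]]'

```text
t: 17.93
ee_pos: [473.7, -213.4, 75.9]
orientation: [1.831, 2.549, -0.001]
ft_force: [-2.6, -7.2, 2.2]
width: 25.1
grasp_force: 30.0
```

```bash
cat >> h.py <<'E'
def knob(n="wrist"):
    c,P,M,K,k=grab(n); a=np.radians(18.8); ex=np.array([np.cos(a),np.sin(a)]); ey=np.array([-ex[1],ex[0]])
    Q=P.reshape(-1,3);Q=Q[np.isfinite(Q[:,0])]
    L=np.c_[(Q[:,:2]-[464.2,-183.3])@np.c_[ex,ey],Q[:,2]]
    s=L[(abs(L[:,0])<10)&(abs(L[:,1]+36)<25)&(L[:,2]>76)&(L[:,2]<115)]
    t=s[s[:,2]>100]
    if len(t): print(n,len(s),"y top",np.percentile(t[:,1],[1,50,99]).round(1),"top z",np.median(t[(t[:,1]<-33)][:,2]).round(1))
    for z in range(88,105,4):
        q=s[(abs(s[:,2]-z)<2)&(abs(s[:,0])<4)]
        if len(q)>3: print("  z",z,len(q),"y front",np.median(q[:,1]).round(2))
    return c
E
python3 - <<'E'
from h import *
loc(); knob()
E
```

```text
t 17.93 saddle [ -0.5 -31.   73.9] world [ 473.7 -213.4   75.9] F [-2.6 -7.2  2.2] tooly 18.62 z [ 0.002 -0.002 -1.   ] w 25.1
wrist 2405 y top [-46.5 -34.3 -24.7] top z 103.9
  z 88 48 y front -24.21
  z 92 52 y front -24.2
  z 96 62 y front -24.34
  z 100 103 y front -24.94
  z 104 601 y front -35.45
```

Call:
servo_tool --steps '[[[-0.0002,0.0005,0],[0,0,0],-0.6],[[-0.0002,0.0005,0],[0,0,0],-0.6],[[0,0,0],[0,0,0],-0.6],[[0,0,0],[0,0,0],-0.6],[[0,0,0],[0,0,0],-0.6],[[0,0,0],[0,0,0],-0.6],[[0,0,0],[0,0,0],-0.6],[[0,0,0],[0,0,0],-0.6]]'

```text
t: 18.65
ee_pos: [473.3, -212.3, 75.9]
orientation: [1.831, 2.549, -0.001]
ft_force: [-2.7, -6.3, 2.0]
width: 25.0
grasp_force: 30.0
```

```bash
python3 - <<'E'
from h import *
loc(); knob()
E
```

```text
t 18.65 saddle [ -0.5 -30.   73.9] world [ 473.3 -212.3   75.9] F [-2.7 -6.3  2. ] tooly 18.62 z [ 0.003 -0.002 -1.   ] w 25.0
wrist 2355 y top [-45.6 -33.4 -24. ] top z 104.0
  z 88 48 y front -23.5
  z 92 51 y front -23.51
  z 96 64 y front -23.62
  z 100 108 y front -24.22
  z 104 592 y front -34.55
```

Call:
servo_tool --steps '[[[-0.0002,0.0005,0],[0,0,0],-0.6],[[-0.0002,0.0005,0],[0,0,0],-0.6],[[0,0,0],[0,0,0],-0.6],[[0,0,0],[0,0,0],-0.6],[[0,0,0],[0,0,0],-0.6],[[0,0,0],[0,0,0],-0.6],[[0,0,0],[0,0,0],-0.6],[[0,0,0],[0,0,0],-0.6]]'

```text
t: 19.37
ee_pos: [473.1, -211.6, 75.9]
orientation: [1.831, 2.548, -0.001]
ft_force: [-1.5, -7.8, 1.8]
width: 25.3
grasp_force: 30.0
```

```bash
python3 - <<'E'
from h import *
loc(); knob()
E
```

```text
t 19.37 saddle [ -0.5 -29.2  73.9] world [ 473.1 -211.6   75.9] F [-1.5 -7.8  1.8] tooly 18.61 z [ 0.003 -0.003 -1.   ] w 25.3
wrist 2389 y top [-44.9 -32.8 -23.3] top z 103.9
  z 88 46 y front -22.88
  z 92 49 y front -22.87
  z 96 67 y front -22.92
  z 100 107 y front -23.58
  z 104 589 y front -34.06
```

Call:
servo_tool --steps '[[[-0.0002,0.0005,0],[0,0,0],-0.6],[[-0.0002,0.0005,0],[0,0,0],-0.6],[[0,0,0],[0,0,0],-0.6],[[0,0,0],[0,0,0],-0.6],[[0,0,0],[0,0,0],-0.6],[[0,0,0],[0,0,0],-0.6],[[0,0,0],[0,0,0],-0.6],[[0,0,0],[0,0,0],-0.6]]'

```text
t: 20.08
ee_pos: [473.1, -211.4, 75.9]
orientation: [1.829, 2.547, -0.002]
ft_force: [-1.4, -12.9, -1.1]
width: 25.2
grasp_force: 30.0
```

```bash
python3 - <<'E'
from h import *
loc(); knob()
E
```

```text
t 20.08 saddle [ -0.5 -29.   73.9] world [ 473.1 -211.4   75.9] F [ -1.4 -12.9  -1.1] tooly 18.63 z [ 0.004 -0.004 -1.   ] w 25.2
wrist 2378 y top [-44.9 -32.8 -23.2] top z 104.0
  z 88 45 y front -22.8
  z 92 48 y front -22.85
  z 96 62 y front -22.83
  z 100 105 y front -23.4
  z 104 597 y front -34.07
```

Call:
servo_tool --steps '[[[0,0,0],[0,0,0],0],[[0,0,0],[0,0,0],0],[[0,0,0],[0,0,0],0],[[0,0,0],[0,0,0],0],[[0,0,0.01],[0,0,0],0],[[0,0,0.02],[0,0,0],0],[[0,0,0.02],[0,0,0],0],[[0,0,0.02],[0,0,0],0]]'

```text
t: 20.8
ee_pos: [471.4, -208.8, 146.4]
orientation: [-1.833, -2.551, 0.0]
ft_force: [0.4, 0.5, -0.8]
width: 44.1
grasp_force: 0.0
```

```bash
python3 - <<'E'
from h import *
loc(); c=knob(); cv2.imwrite("pics/w6.png",c[60:300,170:470]); loc(); knob("side")
E
```

```text
t 20.8 saddle [ -1.3 -26.  144.4] world [ 471.4 -208.8  146.4] F [ 0.4  0.5 -0.8] tooly 18.63 z [-0.  0. -1.] w 44.1
wrist 1105 y top [-46.4 -33.7 -23.6] top z 103.9
  z 88 18 y front -23.05
  z 92 18 y front -22.95
  z 96 23 y front -22.95
  z 100 45 y front -23.66
  z 104 303 y front -34.37
t 20.85 saddle [  0.4 -27.6 148.1] world [ 473.5 -209.8  150.1] F [ 0.9 -0.2  2.7] tooly 18.62 z [ 0.005 -0.002 -1.   ] w 43.3
side 160 y top [-46.1 -32.4 -24.9] top z 104.3
  z 88 7 y front -25.69
  z 92 5 y front -25.82
  z 96 6 y front -24.82
  z 100 7 y front -25.29
  z 104 24 y front -33.3
```

View pics/w6.png

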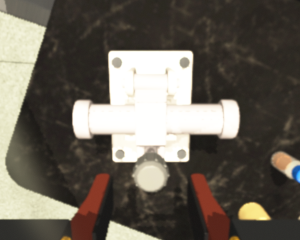

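The wrist crop shows the bolt standing upright by itself at the strap end, with the knob at (150,175) clear of the open fingers.

Call:
servo_tool --steps '[[[0.0004,-0.0026,0],[0,0,0],-1],[[0.001,-0.0025,0],[0,0,0],-1],[[0.001,-0.0025,0],[0,0,0],-1],[[0,0,0],[0,0,0],-1],[[0,0,-0.009],[0,0,0],-1],[[0,0,-0.009],[0,0,0],-1],[[0,0,-0.009],[0,0,0],-1],[[0,0,-0.007],[0,0,0],-1]]'

```text
t: 21.57
ee_pos: [473.1, -216.3, 109.4]
orientation: [-1.832, -2.55, 0.001]
ft_force: [-0.9, 0.6, 0.5]
width: 0.5
grasp_force: 0.0
```

```bash
python3 - <<'E'
from h import *
loc(); grab("top"); loc(); grab("top"); loc()
E
```

```text
t 21.57 saddle [ -2.1 -33.6 107.4] world [ 473.1 -216.3  109.4] F [-0.9  0.6  0.5] tooly 18.62 z [-0.002  0.001 -1.   ] w 0.5
t 21.62 saddle [ -2.5 -33.2 106.4] world [ 472.5 -216.   108.4] F [-0.7  0.4 -1.4] tooly 18.62 z [-0.003  0.001 -1.   ] w 0.7
t 21.67 saddle [ -2.4 -33.3 107.3] world [ 472.7 -216.1  109.3] F [1.  0.5 0.2] tooly 18.62 z [-0.003  0.001 -1.   ] w 0.6
```

Call:
servo_tool --steps '[[[0.0014,-0.0007,0],[0,0,0],-1],[[0.0014,-0.0007,0],[0,0,0],-1],[[0,0,0],[0,0,0],-1],[[0,0,0],[0,0,0],-1],[[0,0,0],[0,0,0],-1],[[0,0,0],[0,0,0],-1],[[0,0,0],[0,0,0],-1],[[0,0,0],[0,0,0],-1]]'

```text
t: 22.33
ee_pos: [476.7, -218.1, 111.3]
orientation: [1.833, 2.551, -0.0]
ft_force: [0.0, -1.0, 0.4]
width: 0.4
grasp_force: 0.0
```

```bash
python3 - <<'E'
from h import *
loc()
E
```

```text
t 22.33 saddle [  0.8 -36.5 109.3] world [ 476.7 -218.1  111.3] F [ 0.  -1.   0.4] tooly 18.62 z [ 0. -0. -1.] w 0.4
```

Call:
servo_tool --steps '[[[-0.001,0.0005,-0.001],[0,0,0],-1],[[0,0,-0.001],[0,0,0],-1],[[0,0,-0.001],[0,0,0],-1],[[0,0,-0.001],[0,0,0],-1],[[0,0,-0.001],[0,0,0],-1],[[0,0,0],[0,0,0],-1],[[0,0,0],[0,0,0],-1],[[0,0,0],[0,0,0],-1]]'

```text
t: 23.0
ee_pos: [475.7, -217.6, 106.2]
orientation: [1.833, 2.551, -0.0]
ft_force: [-1.0, -0.0, 0.5]
width: 0.2
grasp_force: 0.0
```

Call:
servo_tool --steps '[[[0,0,-0.0005],[0,0,0],-1],[[0,0,-0.0005],[0,0,0],-1],[[0,0,-0.0005],[0,0,0],-1],[[0,0,-0.0005],[0,0,0],-1],[[0,0,-0.0005],[0,0,0],-1],[[0,0,0],[0,0,0],-1],[[0,0,0],[0,0,0],-1],[[0,0,0],[0,0,0],-1]]'

```text
t: 23.67
ee_pos: [475.9, -217.8, 104.2]
orientation: [1.832, 2.551, -0.0]
ft_force: [-0.4, 0.3, 6.0]
width: 0.4
grasp_force: 2.6
```

Call:
servo_tool --steps '[[[0,0,-0.0003],[0,0,0],-1],[[0,0,-0.0003],[0,0,0],-1],[[0,0,-0.0003],[0,0,0],-1],[[0,0,-0.0003],[0,0,0],-1],[[0,0,-0.0003],[0,0,0],-1],[[0,0,0],[0,0,0],-1],[[0,0,0],[0,0,0],-1],[[0,0,0],[0,0,0],-1]]'

```text
t: 24.33
ee_pos: [475.9, -217.8, 102.8]
orientation: [1.832, 2.551, -0.0]
ft_force: [-1.0, 0.8, 6.4]
width: 0.1
grasp_force: 3.5
```

Call:
servo_tool --steps '[[[0,0,-0.0003],[0,0,0],-1],[[0,0,-0.0003],[0,0,0],-1],[[0,0,-0.0003],[0,0,0],-1],[[0,0,-0.0003],[0,0,0],-1],[[0,0,-0.0003],[0,0,0],-1],[[0,0,0],[0,0,0],-1],[[0,0,0],[0,0,0],-1],[[0,0,0],[0,0,0],-1]]'

```text
t: 25.0
ee_pos: [475.9, -217.8, 101.4]
orientation: [1.832, 2.551, -0.0]
ft_force: [-1.3, 0.0, 6.7]
width: 0.2
grasp_force: 3.6
```

Call:
servo_tool --steps '[[[0,0,-0.0002],[0,0,0],-1],[[0,0,-0.0002],[0,0,0],-1],[[0,0,-0.0002],[0,0,0],-1],[[0,0,-0.0002],[0,0,0],-1],[[0,0,-0.0002],[0,0,0],-1],[[0,0,0],[0,0,0],-1],[[0,0,0],[0,0,0],-1],[[0,0,0],[0,0,0],-1]]'

```text
t: 25.67
ee_pos: [475.9, -217.8, 100.4]
orientation: [1.832, 2.551, -0.0]
ft_force: [-1.4, 0.1, 7.1]
width: 0.8
grasp_force: 3.7
```

Call:
servo_tool --steps '[[[0,0,-0.0001],[0,0,0],-1],[[0,0,-0.0001],[0,0,0],-1],[[0,0,-0.0001],[0,0,0],-1],[[0,0,-0.0001],[0,0,0],-1],[[0,0,0],[0,0,0],-1],[[0,0,0],[0,0,0],-1],[[0,0,0],[0,0,0],-1],[[0,0,0],[0,0,0],-1]]'

```text
t: 26.33
ee_pos: [475.9, -217.8, 100.0]
orientation: [1.832, 2.551, -0.0]
ft_force: [-1.4, 0.7, 7.2]
width: 0.6
grasp_force: 3.8
```

Call:
servo_tool --steps '[[[0,0,-0.0001],[0,0,0],-1],[[0,0,-0.0001],[0,0,0],-1],[[0,0,-0.0001],[0,0,0],-1],[[0,0,-0.0001],[0,0,0],-1],[[0,0,0],[0,0,0],-1],[[0,0,0],[0,0,0],-1],[[0,0,0],[0,0,0],-1],[[0,0,0],[0,0,0],-1]]'

```text
t: 27.0
ee_pos: [475.9, -217.8, 99.6]
orientation: [1.832, 2.551, -0.0]
ft_force: [-1.3, 0.4, 8.4]
width: 0.5
grasp_force: 3.8
```

Call:
servo_tool --steps '[[[0,0,-0.0001],[0,0,0],-1],[[0,0,-0.0001],[0,0,0],-1],[[0,0,-0.0001],[0,0,0],-1],[[0,0,0],[0,0,0],-1],[[0,0,0],[0,0,0],-1],[[0,0,0],[0,0,0],-1],[[0,0,0],[0,0,0],-1],[[0,0,0],[0,0,0],-1]]'

```text
t: 27.67
ee_pos: [475.9, -217.8, 99.3]
orientation: [1.832, 2.551, -0.0]
ft_force: [-2.6, 0.9, 7.6]
width: 0.5
grasp_force: 3.8
```

Call:
servo_tool --steps '[[[0,0,-0.0001],[0,0,0],-1],[[0,0,-0.0001],[0,0,0],-1],[[0,0,-0.0001],[0,0,0],-1],[[0,0,0],[0,0,0],-1],[[0,0,0],[0,0,0],-1],[[0,0,0],[0,0,0],-1],[[0,0,0],[0,0,0],-1],[[0,0,0],[0,0,0],-1]]'

```text
t: 28.33
ee_pos: [476.0, -217.8, 99.1]
orientation: [1.832, 2.551, -0.0]
ft_force: [-1.4, 0.5, 9.0]
width: 0.2
grasp_force: 4.4
```

Call:
servo_tool --steps '[[[0,0,-0.0001],[0,0,0],-1],[[0,0,-0.0001],[0,0,0],-1],[[0,0,0],[0,0,0],-1],[[0,0,0],[0,0,0],-1],[[0,0,0],[0,0,0],-1],[[0,0,0],[0,0,0],-1],[[0,0,0],[0,0,0],-1],[[0,0,0],[0,0,0],-1]]'

```text
t: 29.0
ee_pos: [476.0, -217.9, 99.0]
orientation: [1.832, 2.551, -0.0]
ft_force: [-4.0, 1.0, 10.5]
width: 0.3
grasp_force: 5.0
```

Call:
servo_tool --steps '[[[0,0,-0.0001],[0,0,0],-1],[[0,0,-0.0001],[0,0,0],-1],[[0,0,0],[0,0,0],-1],[[0,0,0],[0,0,0],-1],[[0,0,0],[0,0,0],-1],[[0,0,0],[0,0,0],-1],[[0,0,0],[0,0,0],-1],[[0,0,0],[0,0,0],-1]]'

```text
t: 29.67
ee_pos: [476.0, -217.9, 98.9]
orientation: [1.832, 2.551, -0.0]
ft_force: [-3.1, 0.4, 10.8]
width: -0.1
grasp_force: 5.6
```

```bash
cat >> h.py <<'E'
def force(n=8):
    F=[sensors.get_obs()["ft_force"]]
    for i in range(n): imaging.get_image("top"); F.append(sensors.get_obs()["ft_force"])
    o=sensors.get_obs(); print("mean F",np.mean(F,0).round(2),"sd",np.std(F,0).round(2),"z",o["ee_pos"][2].round(2),"grip",round(o["grasp_force"],2),"t",round(o["t"],2))
E
python3 - <<'E'
from h import *
force()
E
```

```text
mean F [-2.47  0.43 11.1 ] sd [0.54 0.76 0.35] z 98.9 grip 5.61 t 30.07
```

Call:
servo_tool --steps '[[[0,0,-0.0001],[0,0,0],-1],[[0,0,-0.0001],[0,0,0],-1],[[0,0,-0.0001],[0,0,0],-1],[[0,0,-0.0001],[0,0,0],-1],[[0,0,0],[0,0,0],-1],[[0,0,0],[0,0,0],-1],[[0,0,0],[0,0,0],-1],[[0,0,0],[0,0,0],-1]]'

```text
t: 30.73
ee_pos: [476.0, -217.9, 98.7]
orientation: [1.832, 2.551, -0.0]
ft_force: [-3.1, 0.6, 14.0]
width: 0.4
grasp_force: 6.9
```

```bash
python3 - <<'E'
from h import *
force()
E
```

```text
mean F [-3.47  0.8  13.7 ] sd [0.53 0.53 0.29] z 98.73 grip 6.87 t 31.13
```

Call:
servo_tool --steps '[[[0,0,-0.0001],[0,0,0],-1],[[0,0,-0.0001],[0,0,0],-1],[[0,0,0],[0,0,0],-1],[[0,0,0],[0,0,0],-1],[[0,0,0],[0,0,0],-1],[[0,0,0],[0,0,0],-1],[[0,0,0],[0,0,0],-1],[[0,0,0],[0,0,0],-1]]'

```text
t: 31.8
ee_pos: [476.0, -217.9, 98.6]
orientation: [1.832, 2.55, -0.0]
ft_force: [-4.1, 1.0, 14.9]
width: 0.4
grasp_force: 7.5
```

```bash
python3 - <<'E'
from h import *
force()
E
```

```text
mean F [-3.78  0.87 15.2 ] sd [0.39 0.38 0.48] z 98.65 grip 7.53 t 32.2
```

Call:
servo_tool --steps '[[[0,0,0.0005],[0,0,0],-1],[[0,0,0.001],[0,0,0],-1],[[0,0,0.003],[0,0,0],-1],[[0,0,0.01],[0,0,0],-1],[[0,0,0.02],[0,0,0],-1],[[0,0,0.02],[0,0,0],-1],[[0,0,0.02],[0,0,0],-1],[[0,0,0.02],[0,0,0],-1]]'

```text
t: 32.87
ee_pos: [475.6, -217.5, 193.2]
orientation: [1.833, 2.551, -0.0]
ft_force: [0.1, -0.4, 0.4]
width: 0.5
grasp_force: 0.0
```

```bash
python3 - <<'E'
from h import *
loc(); c=knob(); cv2.imwrite("pics/w7.png",c[40:300,170:470]); c=knob("side")
cv2.imwrite("pics/s7.png",cv2.resize(c[110:230,290:410],None,fx=5,fy=5,interpolation=cv2.INTER_CUBIC))
E
```

```text
t 32.87 saddle [-1.000e-01 -3.560e+01  1.912e+02] world [ 475.6 -217.5  193.2] F [ 0.1 -0.4  0.4] tooly 18.61 z [ 0. -0. -1.] w 0.5
wrist 758 y top [-42.8 -39.1 -34.5] top z 100.1
  z 88 9 y front -23.28
  z 92 12 y front -23.2
  z 96 66 y front -27.69
  z 100 159 y front -34.94
side 145 y top [-41.1 -32.5 -29.1] top z 100.7
  z 88 4 y front -24.35
  z 92 7 y front -25.74
  z 96 13 y front -27.43
  z 100 17 y front -38.28
```

View pics/s7.png

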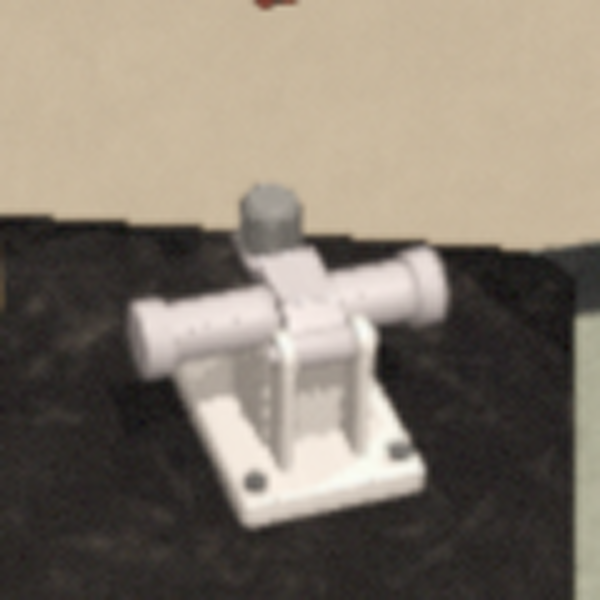

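The side crop shows the knob at (272,220) seated on the fork, the bolt upright, the strap flat on the tube, and the gripper clear. I'm handing it in.

```bash
python3 -c "
from workcell import close_job
print(close_job())"
```

```text
the job is handed in; nothing more can be done
None
```

The tube is clamped and handed in at about 33 s: strap down on the tube, bolt upright in the slot, knob pressed on at a measured 15.2 N. After I let go, the last picture showed it all still in place, with the gripper clear.

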